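Run down the loose wing nut on the gourd cradle

TASK

The wing nut on the gourd's clamp cradle has worked loose. Keep the fingers together and push its wings round clockwise (seen from above) with gentle fingertip strokes, one wing at a time and never gripping or forcing it, until the nut is fully down on its rubber washer and turns no further. Leave the gourd and the other things on the rack where they are.

Things in the scene. Friction and masses are not known exactly. Their poses are not given: they have to be found in the camera images.
- cradle: White steel clamp cradle, fixed. Foot plate 110 x 200 x 8 mm (x, y, z), origin at the centre of its underside, z up. The gourd stands at y = +45 mm in a collar (outer radius 45 mm, top z = 26 mm). At y = -55 mm a 34 mm square pedestal with a black rubber washer (radius 16 mm, top z = 48 mm) carries a vertical stud, 10 mm thick, top z = 80 mm, on which the wing nut runs.
- upright (a point): Middle of the top edge of the cradle's fixed upright plate between nut and gourd: 80 mm along the cradle's x, from its y = -15 to -10 mm, top 80 mm above the rack. Its face is 40 mm from the stud's axis: wings pass it, but there is little room for a fingertip, which had better be lifted for a new stroke.
- nut: The steel wing nut (hub radius 11 mm, height 14 mm). Origin on the stud's axis at the underside of the hub: when fully down it lies 48 mm above the rack, at the start 3 to 6 mm higher. This frame sinks with the nut but does not turn with it.
- wing_a: One wing of the nut: an upright steel plate 28 mm long radially (its outer end 36 mm from the axis), 6 mm thick, 22 mm high. Origin at the wing's centre, 22 mm from the axis and 15 mm above the underside of the hub (63 mm above the rack when fully down); its x axis points radially outward, z up.
- wing_b: The other wing, opposite wing_a (same size and axes, x radially outward).
- nut_turn (a joint): Turning angle of the nut in rad, growing clockwise seen from above (tightening). It starts 0.8 to 1.5 turns short of a firm stop at 12.57 (fully down), sinks 4 mm per turn and stays where it is left. Turning it takes about 0.05 N m (some 2 N on a wing).
- gourd: Brown silicone gourd cup, 73 mm across and 80 mm tall, standing loose in the cradle's collar, its rim 88 mm above the rack. Origin at the centre of its underside.
- jar: Cork-topped glass jar, 74 mm across, 122 mm tall, loose. Origin at the centre of its underside.
- tin: Closed aluminium tin, 93 x 73 x 97 mm, loose. Origin at the centre of its underside.
- scoop: Black plastic scoop, 145 mm long along its x, 45 mm wide, 28 mm high, loose, lying on the rack. Origin under it, near its middle.
- bombilla: Flat steel bombilla (drinking straw), 185 mm long along its x, up to 20 mm wide, 6 mm thick, loose, lying on the rack. Origin under its middle.
Mind the look-alikes: they are no part of the job. There is more than one size of the gourd; the job needs the largest.

How it is judged:
At the end, for the whole second after the job is handed in: The nut is within 0.3 rad of its fully-down stop; the gourd stands upright within 12 mm, and jar, tin, scoop and bombilla lie within 20 mm, of where they were (value of joint nut_turn above 12.27 rad and distance of gourd from where it was at the start of the episode below 0.012 m and angle between gourd's own z axis and vertical below 0.15 rad and distance of each of jar, tin, scoop, bombilla from where it was at the start of the episode below 0.02 m); the robot touches nothing.
It fails at once if the nut is gripped or forced (more than 25 N between fingers and nut) (contact force between the fingers and nut above 25 N).
It fails at once if both wings are pressed at the same time, as when the nut is held between the fingers (contact force between the fingers and wing_a above 1 N and contact force between the fingers and wing_b above 1 N).
It fails at once if the gourd is lifted, shoved or tipped (distance of gourd from where it was at the start of the episode above 0.02 m or angle between gourd's own z axis and vertical above 0.3 rad).
It fails at once if another thing on the rack is shoved or lifted (distance of any of jar, tin, scoop, bombilla from where it was at the start of the episode above 0.03 m).
It also fails if it takes over 72 s, if anything falls off the work surface, if the arm or the gripper's body presses on something with over 40 N, if the wrist force passes 120 N, or if a joint passes its speed limit or range.

ROBOT

A 6-joint arm with a two-finger parallel gripper is mounted at the origin on the work surface. World frame = base frame: x ahead of the robot, y to its left, z up, the work surface at z = 0. Lengths are in m, angles in rad, forces in N, time in s.
With the tool pointing down it reaches from about 0.325 to 0.775 m from the base axis. Payload 5.5 kg.
Tool frame: the origin (TCP) lies on the centre line of the jaws, within the pads' length; the fingertips stand 11 mm ahead of it and the grasp point (between the pads) lies 8 mm behind it (ctrl.tip_extent is the distance from the TCP to the fingertips, in m); z points along the fingers, y is the line along which they close (so a half turn about z gives the same grasp; the last joint's range is limited). The gripper opens to 85 mm and grips with 20 to 120 N. Pads are 22 mm wide; open, the fingers measure 114 mm over their backs; the gripper's body (76 mm by 85 mm) begins 54 mm behind the grasp point. The pads swing forward as they close: fully open they stand 13 mm farther back than shut.
Start: joints at [1.274, 0.091, 1.231, -0, 1.82, -0.057], TCP at [0.143, 0.583, 0.242] pointing down, gripper open.
Joint ranges: [-2.87, 2.87], [-0.86, 2.18], [0.17, 2.46], [-1.51, 4.65], [0.06, 2.69], [-2.65, 2.65]. Speed limits (rad/s): [2.57, 2.57, 3.01, 3.14, 3.14, 3.14].

INTERFACE

Orientations are given as a unit quaternion [x, y, z, w].
In Python, from rig import telemetry, imaging, order, ctrl gives the robot as it stands.
- The arm moves only by the tool step_arm, never from a script. Its argument "motion" is one flat list of numbers, 5 for each row, row after row: the shift along the tool's x, y, z in m, then the turn about the tool's z in rad, then the opening, from -1 (shut) to 1 (fully open). A call has exactly 8 rows; each row shifts and turns the commanded pose from where the row before left it, along the tool's axes as they then stand; what a row does not reach is not made up. A row lasts 1/10 s, in which the tool goes at most 50 mm and 8.59 degrees, less where a joint would pass 70% of its speed; a pose out of reach is approached as far as the arm can. A call with a gripper value outside its range is refused whole. The fingers move at their own pace and stop on an object; "newtons" is the grip in N (left out, the last holds). Time passes only in rows, so rows that do not move let the fingers close, or fill a call up. It gives the time, the measured TCP pose, the force, the opening and the grip force at its end, in the units of the state.
- telemetry.read_state(): the state, without advancing time (a new reading comes with each control period).
- imaging.read_camera(name): name is "side" or "top"; returns (picture, depth): 400x640x3 uint8, blue, green, red; 400x640 float32, m along the optical axis (not along the pixel's ray), 0 where there is no reading.
- imaging.camera_info(name): a dict with "intrinsics" (3x3 intrinsics, pixels), "dist" ([k1, k2, p1, p2, k3] as OpenCV has them; the pictures are not rectified), "cam_to_world" (4x4, takes a point from camera to world coordinates). Camera axes: x right, y down, z forward; pixel columns grow to the right and rows downward; lengths in m; the calibration is good to about 2 mm. A picture is of the moment at which its call begins. camera_info takes no time and is no camera call.
- order.job_done(): hands the job in; it is judged then, once.
The state is a dict: "t": time; "joints": joint angles; "joint_vel": joint speeds; "joint_efforts": joint torques, N m; "position": TCP position; "tcp_rot": TCP orientation; "ft_force": force on the tool from outside, world axes, zero at the start; "torque": the same for the moment, N m; "width": finger opening in m; "grip_force": force on a finger pad.
Only numpy, scipy, OpenCV 4.12 (cv2) and the standard library are available. Lean on these libraries where they do the work, as an engineer would, in place of code of your own. Each camera call takes 0.05 s, during which the arm holds its last target. There are 200 camera calls.

## Working session

There is one attempt and no reset: what is moved stays moved. The work goes in short steps, Python scripts to look and compute and a tool call to move; the robot and the scene stay as the last step left them, time stands still between calls to the robot, and variables do not carry over. Pictures are saved under pics/ and viewed, at most 10 in all, crops included, and the job is handed in when it is done.

Besides the shell and the picture viewer there is one more tool, called after "Emit:" as name(argument=value, ...), one argument or row to a line, values as JSON. step_arm: Moves the arm, as the interface text tells. Its arguments: {"type":"object","properties":{"motion":{"type":"array","items":{"type":"number"}},"newtons":{"type":"number"}},"required":["motion"]}

```bash
mkdir -p pics
cat > h.py <<'E'
import numpy as np, cv2
from rig import telemetry, imaging, order, ctrl
def pix2w(name,uv,depth=None,z=None):
    i=imaging.camera_info(name);K=np.array(i["intrinsics"]);T=np.array(i["cam_to_world"])
    p=cv2.undistortPoints(np.array(uv,float).reshape(-1,1,2),K,np.array(i["dist"])).reshape(-1,2)
    out=[]
    for (x,y),(u,v) in zip(p,uv):
        r=T[:3,:3]@np.array([x,y,1]);o=T[:3,3]
        s=(z-o[2])/r[2] if z is not None else depth[int(v),int(u)]
        out.append(o+s*r)
    return np.array(out)
E
python3 - <<'E'
from h import *
for n in("top","side"):
    p,d=imaging.read_camera(n);cv2.imwrite(f"pics/{n}0.png",p);np.save(f"{n}0.npy",d)
    print(n,np.round(imaging.camera_info(n)["cam_to_world"],3).tolist(), np.round(imaging.camera_info(n)["intrinsics"],1).tolist())
print(telemetry.read_state(),ctrl.tip_extent)
E
```

```text
top [[0.01, -0.993, 0.115, 0.465], [-1.0, -0.008, 0.019, -0.024], [-0.018, -0.116, -0.993, 1.201], [0.0, 0.0, 0.0, 1.0]] [[468.8, 0.0, 316.8], [0.0, 468.8, 199.3], [0.0, 0.0, 1.0]]
side [[-0.992, -0.064, 0.109, 0.458], [-0.125, 0.615, -0.779, 0.854], [-0.017, -0.786, -0.618, 0.76], [0.0, 0.0, 0.0, 1.0]] [[507.8, 0.0, 327.7], [0.0, 507.8, 195.5], [0.0, 0.0, 1.0]]
{'t': 0.1, 'joints': array([ 1.27430126e+00,  9.18128580e-02,  1.23180628e+00, -1.48797899e-05,
        1.81981973e+00, -5.66833680e-02]), 'joint_vel': array([-7.64494658e-05, -7.40031305e-05, -2.11345989e-03,  8.28893269e-04,
        1.60611256e-03,  5.14389040e-04]), 'joint_efforts': array([ 2.45297182e-03, -4.60222042e+01, -4.19217968e+01, -4.26896304e-05,
        1.06588061e-02, -2.77554705e-05]), 'position': array([0.14243555, 0.58259171, 0.24122335]), 'tcp_rot': array([ 1.19620497e-01,  9.92819261e-01, -9.10017977e-04, -1.55064848e-04]), 'ft_force': array([ 0.1285399 , -0.00675306, -0.24465241]), 'torque': array([-0.00586824,  0.01746376, -0.01222671]), 'grip_force': 0.0, 'width': 0.08527546243741466} 0.011
```

View pics/top0.png

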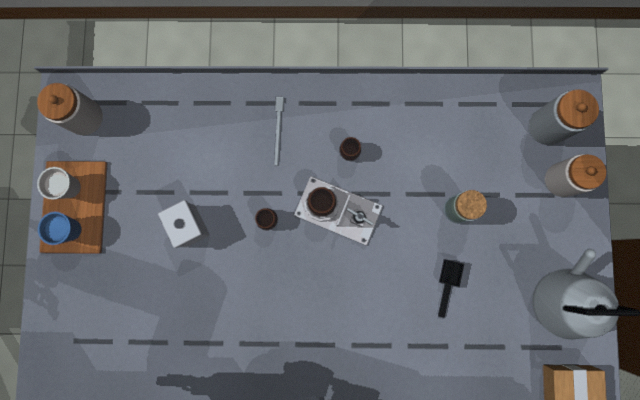

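View pics/side0.png

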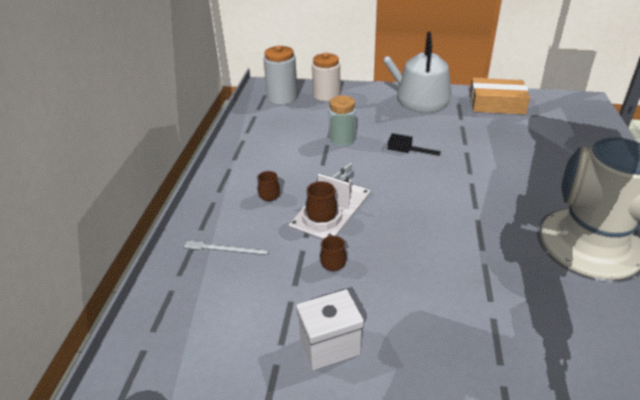

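Top view: the gourd in the cradle is at (322,202), with look-alike cups at (350,149) and (266,218). The wing nut is at about (360,217), the only one on a stud. The jar is at (470,205), the scoop at (450,285), the bombilla at (278,130) and the tin at (180,223). I choose the nut at (360,217) and check it in a close crop.

Run:
```python
from h import *
p=cv2.imread("pics/top0.png");d=np.load("top0.npy")
c=cv2.resize(p[170:250,285:395],None,fx=7,fy=7,interpolation=cv2.INTER_CUBIC);cv2.imwrite("pics/crop0.png",c)
# cradle height map
i=imaging.camera_info("top")
uv=[(u,v) for v in range(170,250) for u in range(285,395)]
w=pix2w("top",uv,depth=d)
z=w[:,2].reshape(80,110)
np.set_printoptions(linewidth=250)
print((z[32:62:1,58:98:1]*1000).round().astype(int))
```

```text
[[ 2 11 13 ...  1  1  4]
 [ 8  7 81 ... -1  0  3]
 [ 7  7 81 ... -1 -1 -2]
 ...
 [ 6  9  8 ... -1  5  2]
 [13  5  8 ...  4  2  3]
 [ 8  7  9 ...  7 -3  2]]
```

View pics/crop0.png

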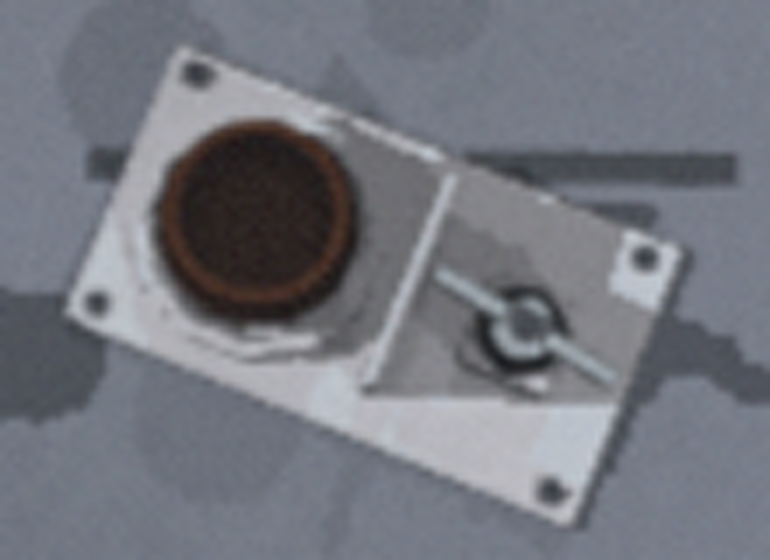

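```bash
cat > m.py <<'E'
from h import *
def c2p(L): return [((x+.5)/7-.5+285,(y+.5)/7-.5+170) for x,y in L]
cor=pix2w("top",c2p([(180,47),(685,250),(577,525),(65,315)]),z=0.008)
print("corners",cor.round(4).tolist())
cen=cor.mean(0); ey=(cor[0]+cor[3]-cor[1]-cor[2]);print("len",np.linalg.norm(ey)/2, np.linalg.norm(cor[0]-cor[3]))
ey/=np.linalg.norm(ey); ex=np.array([ey[1],-ey[0],0])
print("cen",cen.round(4),"ey",ey.round(3),"ex",ex.round(3), "ang ey",np.arctan2(ey[1],ey[0]))
print("stud from plate",(cen-0.055*ey).round(4))
s=pix2w("top",c2p([(524,322)]),z=0.08)[0];print("stud top",s.round(4))
up=pix2w("top",c2p([(455,175),(370,390)]),z=0.08);print("upright",up.round(4).tolist(),(up.mean(0)-s)@ey)
w=pix2w("top",c2p([(440,270),(613,380)]),z=0.078);print("wings",[(np.hypot(*(a-s)[:2]).round(4),np.degrees(np.arctan2(*(a-s)[1::-1])).round(1)) for a in w])
E
python3 m.py
python3 - <<'E'
from h import *
# averaged depth: wing top vs stud top
D=np.stack([imaging.read_camera("top")[1] for _ in range(12)]); D[D==0]=np.nan
d=np.nanmedian(D,0); uv=[(u,v) for v in range(205,230) for u in range(343,376)]
w=pix2w("top",uv,depth=d)
import sys
z=(w[:,2].reshape(25,33)*1000).round()
print("\n".join(" ".join("%3.0f"%k for k in r) for r in z))
E
```

```text
corners [[0.6626, 0.0159, 0.008], [0.5889, -0.1692, 0.008], [0.4887, -0.1297, 0.008], [0.5633, 0.0567, 0.008]]
len 0.19997202042385012 0.10740005489312317
cen [ 0.5759 -0.0566  0.008 ] ey [0.371 0.929 0.   ] ex [ 0.929 -0.371  0.   ] ang ey 1.1911354974293693
stud from plate [ 0.5555 -0.1077  0.008 ]
stud top [ 0.5562 -0.1054  0.08  ]
upright [[0.6067, -0.0817, 0.08], [0.5325, -0.0528, 0.08]] 0.04034902083853292
wings [(np.float64(0.0337), np.float64(58.1)), (np.float64(0.0362), np.float64(-122.5))]
  9  79  81  78   8   8   8   9   9   8   8   9   8   8   8   9   9  10  10   9   9  10   8   9   8   7   8   9   8   8  11   8  10
  8  80  79  10   8   8   9   6  10   8   9   8   9   8   9  10   9   8   8   9  10   8   8   9   9  10   8   8   7   8   8  10  12
  9  82  80   8   9   9  10   8   8   8   7   9   8   9   7   8  10   8   9   9   9   9   9   9  10   8  10   9  10   9   9   8   9
 82  80   8   8  78  78   8   9   9   8   9   9   8  10   9  10  10   9   9   7   9   8   9   9   7   8   9  10   8   8   8  10   8
 83  80   9   9  79  80  80  79   8   8   8   8  46  45   8  11   8
[... 2004 characters left out ...]
   8   9   9  64  75  80  79   8   8   2
  8  10   8   8  10  10   8   9   8   9   8   9   9   9  17  27  39  43  45  45   7  10  10  10   9  11   9   8  65   9   9   8   2
  9   8  10   8   8   9  10   9   9   7  10   8   9   7   8   9  13  25  34  41  10   9  10  10   9   9   7   8  10   9   9   2   0
  9  10   9   9   8   9   9  10   8  10   9   8  10   9  10   8   8   8   9   8   9   9   8  10  10   9   9   9  10   9   9   1   2
  9  11   8   9   9   9   8   9   8   8   9  10   8   8   9  11  10   9   8   9   9   9  10   9   9   9   9   8   9   9   0   1   2
  8   8   9   9   9   9   8   9   8   8   9   9   9   9  11   9   9   9   7  10  10   8  10  10   6   9   7  10   9   9   1   0  -0
```

Emit:
step_arm(
  motion=[-0.03,-0.03,0,0,-1,-0.034,-0.0355,0,0,-1,-0.034,-0.0355,0,0,-1,-0.034,-0.0355,0,0,-1,-0.034,-0.0355,0,0,-1,-0.034,-0.0355,0,0,-1,-0.034,-0.0355,0,0,-1,-0.034,-0.0355,0,0,-1],
  newtons=20,
)

```text
t: 1.5
position: [0.3372, 0.2469, 0.2426]
tcp_rot: [0.119, 0.993, 0.0, 0.001]
ft_force: [1.4, 1.4, 0.8]
width: 0.0003
grip_force: 0.0
```

Emit:
step_arm(
  motion=[-0.034,-0.0355,0,0,-1,-0.034,-0.0355,0,0,-1,-0.034,-0.0355,0,0,-1,-0.034,-0.0355,0,0,-1,-0.034,-0.0355,0,0,-1,-0.034,-0.0355,0,0,-1,-0.034,-0.0355,0,0,-1,-0.034,-0.0355,0,0,-1],
)

```text
t: 2.3
position: [0.5341, -0.0939, 0.2425]
tcp_rot: [0.12, 0.993, 0.0, 0.0]
ft_force: [0.5, 1.0, -0.0]
width: 0.0001
grip_force: 0.0
```

Emit:
step_arm(
  motion=[0,0,0,0.14,-1,0,0,0,0.14,-1,0,0,0,0.14,-1,0,0,0,0.14,-1,0,0,0,0.14,-1,0,0,0,0.14,-1,0,0,0,0.14,-1,0,0,0,0.14,-1],
)

```text
t: 3.1
position: [0.5335, -0.0918, 0.2424]
tcp_rot: [0.631, 0.776, 0.0, 0.0]
ft_force: [0.4, -0.3, 0.1]
width: 0.0001
grip_force: 0.0
```

Emit:
step_arm(
  motion=[0,0,0,0.14,-1,0,0,0,0.14,-1,0,0,0,0.14,-1,0,0,0,0.14,-1,0,0,0,0.14,-1,0,0,0,0.075,-1,0,0,0,0,-1,0,0,0,0,-1],
)

```text
t: 3.9
position: [0.5335, -0.0918, 0.2423]
tcp_rot: [0.875, 0.483, 0.0, 0.0]
ft_force: [0.5, -0.6, 0.5]
width: 0.0002
grip_force: 0.0
```

```bash
cat > plan.py <<'E'
from h import *
from scipy.spatial.transform import Rotation as R
import sys
S=np.array([.556,-.1065])
def plan(wing_deg,off=.026,rad=.027,z=.073):
    s=telemetry.read_state();M=R.from_quat(s["tcp_rot"]).as_matrix();p=s["position"]
    a=np.radians(wing_deg);u=np.array([np.cos(a),np.sin(a)]);t=np.array([-u[1],u[0]])
    g=np.append(S+rad*u+off*t,z)
    yaw=np.arctan2(M[1,0],M[0,0]);turn=(yaw-(a+np.pi)+np.pi)%(2*np.pi)-np.pi
    print("t",s["t"],"p",p.round(4),"yaw",np.degrees(yaw).round(1),"J6",s["joints"][5].round(2),"width",s["width"],"F",s["ft_force"].round(2))
    print("goal",g.round(4),"shift in tool now",(M.T@(g-p)).round(4),"turn",turn.round(3))
    c,sn=np.cos(turn),np.sin(turn);d=M.T@(g-p);print("shift in tool axes after the turn",np.round([c*d[0]+sn*d[1],-sn*d[0]+c*d[1],d[2]],4))
if __name__=="__main__": plan(float(sys.argv[1]),*[float(x) for x in sys.argv[2:]])
E
python3 plan.py -122.3
```

```text
t 3.9 p [ 0.5335 -0.0918  0.2423] yaw 57.8 J6 0.33 width 0.00022723546530047477 F [ 0.47 -0.57  0.46]
goal [ 0.5635 -0.1432  0.073 ] shift in tool now [-0.0275  0.0528  0.1693] turn 0.002
shift in tool axes after the turn [-0.0274  0.0529  0.1693]
```

Emit:
step_arm(
  motion=[-0.0137,0.0265,0,0,-1,-0.0137,0.0265,0,0,-1,0,0,0.04,0,-1,0,0,0.04,0,-1,0,0,0.04,0,-1,0,0,0.019,0,-1,0,0,0,0,-1,0,0,0,0,-1],
)

```text
t: 4.7
position: [0.5638, -0.1434, 0.104]
tcp_rot: [0.876, 0.483, 0.0, 0.0]
ft_force: [0.7, 0.4, 1.3]
width: -0.0
grip_force: 0.0
```

```bash
python3 plan.py -122.3
python3 - <<'E'
from h import *
a,_=imaging.read_camera("top");b,_=imaging.read_camera("side")
f=lambda p,y,x:cv2.resize(p[y:y+80,x:x+100],None,fx=4,fy=4,interpolation=cv2.INTER_CUBIC)
cv2.imwrite("pics/c1.png",np.hstack([f(a,170,310),f(b,140,300)]))
E
```

```text
t 4.7 p [ 0.5638 -0.1434  0.104 ] yaw 57.7 J6 0.26 width -1.302432630051094e-05 F [0.67 0.35 1.28]
goal [ 0.5635 -0.1432  0.073 ] shift in tool now [-0.     -0.0003  0.031 ] turn 0.001
shift in tool axes after the turn [-0.     -0.0003  0.031 ]
```

View pics/c1.png

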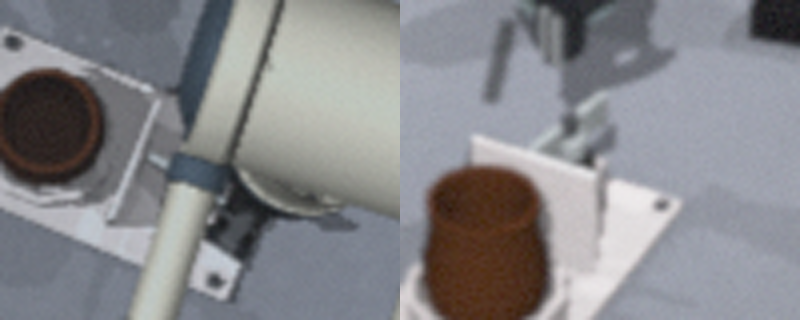

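The side view shows the closed fingers above and behind the nut (about 560,50) with clear air below them. The wing tips are at about (600,110). I go down and start the stroke.

Emit:
step_arm(
  motion=[0,0,0.015,0,-1,0,0,0.016,0,-1,0,0,0,0,-1,0,0,0,0,-1,0,-0.002,0,0,-1,0,-0.002,0,0,-1,0,-0.002,0,0,-1,0,-0.0015,0,0,-1],
)

```text
t: 5.6
position: [0.5573, -0.1392, 0.0727]
tcp_rot: [0.876, 0.482, 0.0, 0.0]
ft_force: [0.6, -0.1, 0.6]
width: -0.0
grip_force: 0.0
```

Emit:
step_arm(
  motion=[-0.001,-0.002,0,0.07,-1,-0.001,-0.002,0,0.07,-1,-0.001,-0.002,0,0.07,-1,-0.001,-0.002,0,0.07,-1,-0.001,-0.002,0,0.07,-1,-0.001,-0.002,0,0.07,-1,-0.001,-0.002,0,0.07,-1,-0.001,-0.002,0,0.07,-1],
)

```text
t: 6.4
position: [0.5405, -0.1338, 0.0725]
tcp_rot: [0.976, 0.22, 0.0, 0.001]
ft_force: [-0.5, -1.6, 0.3]
width: 0.0001
grip_force: 0.8
```

```bash
python3 plan.py -154.4 0.0175
```

```text
t 6.4 p [ 0.5405 -0.1338  0.0725] yaw 25.4 J6 0.82 width 0.00011559953743212424 F [-0.49 -1.56  0.31]
goal [ 0.5392 -0.1339  0.073 ] shift in tool now [-0.0012 -0.0004 -0.0005] turn -0.003
shift in tool axes after the turn [-0.0012 -0.0004 -0.0005]
```

Emit:
step_arm(
  motion=[-0.0023,-0.004,0,0.14,-1,-0.0023,-0.004,0,0.14,-1,-0.0022,-0.0039,0,0.14,-1,-0.0022,-0.0039,0,0.14,-1,-0.0022,-0.0039,0,0.14,-1,-0.0022,-0.0039,0,0.14,-1,-0.0022,-0.0039,0,0.14,-1,-0.0022,-0.0039,0,0.14,-1],
)

```text
t: 7.2
position: [0.5248, -0.1032, 0.0724]
tcp_rot: [0.943, -0.333, 0.0, 0.001]
ft_force: [0.3, -2.2, -0.0]
width: 0.0001
grip_force: 0.9
```

```bash
python3 plan.py -218.6 0.0175
```

```text
t 7.2 p [ 0.5248 -0.1032  0.0724] yaw -38.9 J6 1.99 width 0.00013076872809435268 F [ 0.33 -2.16 -0.02]
goal [ 0.524  -0.1033  0.073 ] shift in tool now [-0.0005  0.0006 -0.0006] turn -0.006
shift in tool axes after the turn [-0.0005  0.0006 -0.0006]
```

Emit:
step_arm(
  motion=[-0.0022,-0.0039,0,0.14,-1,-0.0022,-0.0039,0,0.14,-1,0,0,0,0,-1,0,0.003,0,0,-1,0,0.003,0,0,-1,0,0,-0.03,0,-1,0,0,-0.03,0,-1,0,0,0,0,-1],
)

```text
t: 8.0
position: [0.5241, -0.0984, 0.1377]
tcp_rot: [0.889, -0.458, 0.004, -0.001]
ft_force: [0.3, -0.6, -0.1]
width: 0.0001
grip_force: 0.0
```

Emit:
step_arm(
  motion=[0,0,0,-0.14,-1,0,0,0,-0.14,-1,0,0,0,-0.14,-1,0,0,0,-0.14,-1,0,0,0,-0.14,-1,0,0,0,-0.14,-1,0,0,0,-0.14,-1,0,0,0,-0.14,-1],
)

```text
t: 8.8
position: [0.5218, -0.0978, 0.1317]
tcp_rot: [0.996, 0.087, -0.0, -0.0]
ft_force: [0.2, -0.7, -0.2]
width: 0.0002
grip_force: 0.0
```

Emit:
step_arm(
  motion=[0,0,0,-0.14,-1,0,0,0,-0.14,-1,0,0,0,-0.14,-1,0,0,0,-0.14,-1,0,0,0,-0.14,-1,0,0,0,-0.14,-1,0,0,0,-0.14,-1,0,0,0,-0.14,-1],
)

```text
t: 9.6
position: [0.5218, -0.0978, 0.1317]
tcp_rot: [0.798, 0.603, -0.0, -0.0]
ft_force: [-0.1, 0.6, 0.6]
width: -0.0002
grip_force: 0.0
```

```bash
python3 - <<'E'
from h import *
b,_=imaging.read_camera("side");a,_=imaging.read_camera("top")
f=lambda p,y,x:cv2.resize(p[y:y+80,x:x+100],None,fx=4,fy=4,interpolation=cv2.INTER_CUBIC)
cv2.imwrite("pics/c2.png",np.hstack([f(a,170,310),f(b,140,300)]))
E
python3 plan.py -56
```

```text
t 9.7 p [ 0.5218 -0.0978  0.1318] yaw 73.9 J6 0.03 width 0.0001340027808301108 F [-0.63 -0.6  -0.17]
goal [ 0.5927 -0.1143  0.073 ] shift in tool now [0.0038 0.0727 0.0587] turn -0.875
shift in tool axes after the turn [-0.0533  0.0495  0.0587]
```

View pics/c2.png

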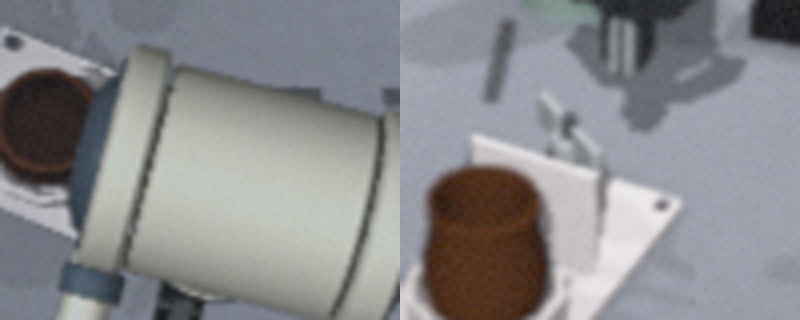

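The side view shows the nut turned, its wings now running from (545,100) to (600,160), and the gourd in place. The fingers are clear above.

Emit:
step_arm(
  motion=[0.002,0.037,0,0,-1,0.002,0.037,0,0,-1,0,0,0,-0.14,-1,0,0,0,-0.14,-1,0,0,0,-0.14,-1,0,0,0,-0.14,-1,0,0,0,-0.14,-1,0,0,0,-0.14,-1],
)

```text
t: 10.5
position: [0.5941, -0.1147, 0.1318]
tcp_rot: [0.485, 0.875, -0.0, -0.0]
ft_force: [0.9, 0.7, 0.1]
width: -0.0002
grip_force: 0.0
```

```bash
python3 plan.py -55 0.027
```

```text
t 10.5 p [ 0.5941 -0.1147  0.1318] yaw 122.0 J6 -0.81 width -0.00021294243908416097 F [0.87 0.71 0.08]
goal [ 0.5936 -0.1131  0.073 ] shift in tool now [0.0015 0.0005 0.0588] turn -0.052
shift in tool axes after the turn [0.0015 0.0005 0.0588]
```

Emit:
step_arm(
  motion=[0.0015,0.0005,0.02,-0.05,-1,0,0,0.02,0,-1,0,0,0.019,0,-1,0,0,0,0,-1,0,-0.002,0,0,-1,0,-0.002,0,0,-1,0,-0.003,0,0,-1,0,-0.002,0,0,-1],
)

```text
t: 11.3
position: [0.5868, -0.1185, 0.0745]
tcp_rot: [0.464, 0.886, 0.0, 0.001]
ft_force: [-0.1, 0.6, 0.5]
width: 0.0
grip_force: 0.0
```

Emit:
step_arm(
  motion=[-0.001,-0.002,0,0.07,-1,-0.001,-0.002,0,0.07,-1,-0.0022,-0.0039,0,0.14,-1,-0.0022,-0.0039,0,0.14,-1,-0.0022,-0.0039,0,0.14,-1,-0.0022,-0.0039,0,0.14,-1,-0.0022,-0.0039,0,0.14,-1,-0.0022,-0.0039,0,0.14,-1],
)

```text
t: 12.1
position: [0.5634, -0.138, 0.074]
tcp_rot: [0.828, 0.561, 0.0, 0.001]
ft_force: [0.8, -1.3, -0.5]
width: -0.0002
grip_force: 0.9
```

```bash
python3 plan.py -111 0.0175
```

```text
t 12.1 p [ 0.5634 -0.138   0.074 ] yaw 68.2 J6 0.08 width -0.00020579950967904235 F [ 0.81 -1.27 -0.46]
goal [ 0.5627 -0.138   0.073 ] shift in tool now [-0.0003 -0.0007  0.001 ] turn -0.014
shift in tool axes after the turn [-0.0002 -0.0007  0.001 ]
```

Emit:
step_arm(
  motion=[-0.0022,-0.0039,0,0.14,-1,-0.0022,-0.0039,0,0.14,-1,-0.0022,-0.0039,0,0.14,-1,-0.0022,-0.0039,0,0.14,-1,-0.0022,-0.0039,0,0.14,-1,-0.0022,-0.0039,0,0.14,-1,-0.0022,-0.0039,0,0.14,-1,-0.0022,-0.0039,0,0.14,-1],
)

```text
t: 12.9
position: [0.531, -0.1263, 0.0737]
tcp_rot: [0.999, 0.035, 0.0, 0.001]
ft_force: [-0.2, -1.4, -0.9]
width: 0.0002
grip_force: 0.8
```

```bash
python3 plan.py -176 0.0175
```

```text
t 12.9 p [ 0.531  -0.1263  0.0737] yaw 4.0 J6 1.21 width 0.00024988334628016807 F [-0.19 -1.38 -0.93]
goal [ 0.5303 -0.1258  0.073 ] shift in tool now [-0.0007 -0.0005  0.0007] turn 0.0
shift in tool axes after the turn [-0.0007 -0.0005  0.0007]
```

Emit:
step_arm(
  motion=[-0.0023,-0.0041,0,0.14,-1,-0.0023,-0.004,0,0.14,-1,-0.0022,-0.0039,0,0.14,-1,-0.0022,-0.0039,0,0.14,-1,-0.0022,-0.0039,0,0.14,-1,-0.0022,-0.0039,0,0.14,-1,-0.0022,-0.0039,0,0.14,-1,0,0,0,0,-1],
)

```text
t: 13.7
position: [0.5259, -0.0957, 0.0737]
tcp_rot: [0.899, -0.437, 0.0, 0.0]
ft_force: [0.5, 0.2, -0.6]
width: 0.0004
grip_force: 0.1
```

Emit:
step_arm(
  motion=[0,0.003,0,0,-1,0,0.003,0,0,-1,0,0,-0.03,0,-1,0,0,-0.03,0,-1,0,0,0,-0.14,-1,0,0,0,-0.14,-1,0,0,0,-0.14,-1,0,0,0,-0.14,-1],
)

```text
t: 14.5
position: [0.521, -0.0998, 0.1335]
tcp_rot: [0.986, -0.167, 0.0, 0.0]
ft_force: [0.2, -0.2, -0.0]
width: -0.0002
grip_force: 0.0
```

Emit:
step_arm(
  motion=[0,0,0,-0.14,-1,0,0,0,-0.14,-1,0,0,0,-0.14,-1,0,0,0,-0.14,-1,0,0,0,-0.14,-1,0,0,0,-0.14,-1,0,0,0,-0.14,-1,0,0,0,-0.14,-1],
)

```text
t: 15.3
position: [0.521, -0.0997, 0.1334]
tcp_rot: [0.924, 0.382, 0.0, 0.0]
ft_force: [-0.1, 0.5, -0.2]
width: 0.0001
grip_force: 0.0
```

Emit:
step_arm(
  motion=[0,0,0,-0.14,-1,0,0,0,-0.14,-1,0,0,0,-0.14,-1,0,0,0,-0.14,-1,0,0,0,-0.14,-1,0,0,0,-0.14,-1,0,0,0,-0.14,-1,0,0,0,-0.14,-1],
)

```text
t: 16.1
position: [0.521, -0.0998, 0.1334]
tcp_rot: [0.58, 0.815, 0.0, 0.0]
ft_force: [-0.1, 0.5, -0.2]
width: -0.0001
grip_force: 0.0
```

```bash
python3 plan.py -55 0.027
```

```text
t 16.1 p [ 0.521  -0.0998  0.1334] yaw 109.1 J6 -0.59 width -8.525990516460433e-05 F [-0.09  0.53 -0.21]
goal [ 0.5936 -0.1131  0.073 ] shift in tool now [-0.0364  0.0642  0.0604] turn -0.277
shift in tool axes after the turn [-0.0526  0.0518  0.0604]
```

Run:
```python
from h import *
from plan import S
for n in("side",):
    D=np.stack([imaging.read_camera(n)[1] for _ in range(12)]);D[D==0]=np.nan
    d=np.nanmedian(D,0);uv=[(u,v) for v in range(150,195) for u in range(320,365)]
    w=pix2w(n,uv,depth=d);r=np.hypot(*(w[:,:2]-S).T)
    ang=np.degrees(np.arctan2(*(w[:,:2]-S).T[::-1]))
    for lo,hi in((0,4.5),(6,10),(14,34)):
        k=(r*1e3>lo)&(r*1e3<hi)&(w[:,2]>.055)&(w[:,2]<.1)
        print(lo,hi,np.histogram(w[k,2]*1e3,bins=np.arange(55,90,1))[0], "top",np.sort(w[k,2]*1e3)[-12:].round(1))
    k=(r>.014)&(r<.034)&(w[:,2]>.058)&(w[:,2]<.09);print("wing ang",np.sort(ang[k]).round(0))
```

```text
0 4.5 [0 0 0 0 0 0 0 0 0 0 0 0 0 0 0 1 0 0 1 0 0 1 0 1 2 2 2 0 0 0 0 0 0 0] top [71.  73.3 76.3 78.2 79.5 79.7 80.4 81.  81.  81.2]
6 10 [0 0 1 0 0 1 0 0 1 5 0 1 0 0 1 0 1 0 1 0 2 0 0 1 0 1 0 0 0 0 0 0 0 0] top [64.5 64.5 64.6 64.6 66.8 70.  71.5 73.6 75.3 75.4 78.9 80.3]
14 34 [ 0  4  2  0  5  1  4  1  6  1  6  3  2  4  3  0  5  4  5  7 12  9  0  0
  0  0  0  0  0  0  0  0  0  0] top [75.8 75.9 75.9 76.  76.1 76.2 76.3 76.4 76.4 76.5 76.5 76.6]
wing ang [-53. -53. -52. -49. -48. -47. -45. -45. -45. -44. -44. -43. -43. -43.
 -43. -43. -43. -43. -42. -42. -42. -41. -41. -40. -40. -40. -40. -39.
 -39. -38. -38. -38. -36. -36. -35. -34. 109. 110. 110. 110. 113. 114.
 114. 114. 114. 114. 116. 116. 116. 117. 117. 117. 118. 118. 119. 119.
 119. 119. 120. 120. 120. 120. 120. 120. 121. 121. 122. 122. 122. 123.
 123. 124. 124. 125. 127. 129. 130. 132.]
```

Emit:
step_arm(
  motion=[-0.018,0.032,0,0,-1,-0.018,0.032,0,0,-1,0,0,0,-0.14,-1,0,0,0,-0.14,-1,0,0,0,-0.05,-1,0,0,0.015,0,-1,0,0,0,0,-1,0,0,0,0,-1],
)

```text
t: 17.5
position: [0.5927, -0.1128, 0.1169]
tcp_rot: [0.442, 0.897, -0.0, -0.001]
ft_force: [0.3, -0.1, -0.1]
width: -0.0002
grip_force: 0.0
```

```bash
python3 plan.py -52 0.027 0.027 0.072
```

```text
t 17.5 p [ 0.5927 -0.1128  0.1169] yaw 127.5 J6 -0.9 width -0.00019545074415153443 F [ 0.31 -0.13 -0.07]
goal [ 0.5939 -0.1112  0.072 ] shift in tool now [0.0005 0.0021 0.0449] turn -0.008
shift in tool axes after the turn [0.0005 0.0021 0.0449]
```

Emit:
step_arm(
  motion=[0.0005,0.002,0.015,0,-1,0,0,0.015,0,-1,0,0,0.015,0,-1,0,0,0,0,-1,0,-0.002,0,0,-1,0,-0.002,0,0,-1,0,-0.003,0,0,-1,0,-0.002,0,0,-1],
)

```text
t: 18.3
position: [0.5876, -0.1172, 0.0741]
tcp_rot: [0.442, 0.897, 0.0, 0.001]
ft_force: [0.1, 0.2, -0.6]
width: 0.0001
grip_force: 0.0
```

Emit:
step_arm(
  motion=[-0.0015,-0.0028,0,0.1,-1,-0.0015,-0.0028,0,0.1,-1,-0.0015,-0.0028,0,0.1,-1,-0.0015,-0.0028,0,0.1,-1,-0.0015,-0.0028,0,0.1,-1,-0.0015,-0.0028,0,0.1,-1,-0.0015,-0.0028,0,0.1,-1,-0.0015,-0.0028,0,0.1,-1],
)

```text
t: 19.1
position: [0.5706, -0.1352, 0.074]
tcp_rot: [0.758, 0.653, 0.0, 0.001]
ft_force: [0.2, -0.9, -0.2]
width: -0.0
grip_force: 0.8
```

```bash
python3 plan.py -98 0.0175 0.027 0.072
```

```text
t 19.1 p [ 0.5706 -0.1352  0.074 ] yaw 81.5 J6 -0.14 width -2.366465414464387e-05 F [ 0.21 -0.95 -0.21]
goal [ 0.5696 -0.1357  0.072 ] shift in tool now [-0.0006 -0.001   0.002 ] turn -0.009
shift in tool axes after the turn [-0.0006 -0.001   0.002 ]
```

Emit:
step_arm(
  motion=[-0.0008,-0.0016,0,0.05,-1,-0.0008,-0.0016,0,0.05,-1,-0.0008,-0.0014,0,0.05,-1,-0.0008,-0.0014,0,0.05,-1,-0.0008,-0.0014,0,0.05,-1,-0.0008,-0.0014,0,0.05,-1,-0.0008,-0.0014,0,0.05,-1,-0.0008,-0.0014,0,0.05,-1],
)

```text
t: 19.9
position: [0.5575, -0.1378, 0.0739]
tcp_rot: [0.872, 0.49, 0.0, 0.001]
ft_force: [0.8, -1.2, 0.5]
width: 0.0001
grip_force: 0.8
```

Emit:
step_arm(
  motion=[-0.0003,-0.0006,0,0.02,-1,-0.0003,-0.0006,0,0.02,-1,-0.0003,-0.0006,0,0.02,-1,-0.0003,-0.0006,0,0.02,-1,-0.0003,-0.0006,0,0.02,-1,-0.0003,-0.0006,0,0.02,-1,-0.0003,-0.0006,0,0.02,-1,-0.0003,-0.0006,0,0.02,-1],
)

```text
t: 20.7
position: [0.5519, -0.1363, 0.0734]
tcp_rot: [0.908, 0.419, 0.0, 0.0]
ft_force: [0.1, -2.0, 0.3]
width: 0.0003
grip_force: 0.9
```

```bash
python3 plan.py -130.6 0.0175 0.027 0.074
```

```text
t 20.7 p [ 0.5519 -0.1363  0.0734] yaw 49.6 J6 0.4 width 0.00025258426823340823 F [ 0.15 -2.03  0.3 ]
goal [ 0.5517 -0.1384  0.074 ] shift in tool now [-0.0017  0.0012 -0.0006] turn 0.003
shift in tool axes after the turn [-0.0017  0.0012 -0.0006]
```

Emit:
step_arm(
  motion=[-0.0005,-0.0004,0,0.015,-1,-0.0005,-0.0004,0,0.015,-1,-0.0005,-0.0004,0,0.015,-1,-0.0005,-0.0004,0,0.015,-1,-0.0004,-0.0004,0,0.015,-1,-0.0004,-0.0004,0,0.015,-1,-0.0003,-0.0004,0,0.015,-1,-0.0003,-0.0004,0,0.015,-1],
)

```text
t: 21.5
position: [0.5472, -0.1365, 0.0732]
tcp_rot: [0.931, 0.364, -0.0, -0.0]
ft_force: [1.2, -0.5, 0.1]
width: 0.0003
grip_force: 0.8
```

Emit:
step_arm(
  motion=[-0.0003,-0.0004,0,0.015,-1,-0.0003,-0.0004,0,0.015,-1,-0.0003,-0.0004,0,0.015,-1,-0.0003,-0.0004,0,0.015,-1,-0.0003,-0.0004,0,0.015,-1,-0.0003,-0.0004,0,0.015,-1,-0.0003,-0.0004,0,0.015,-1,-0.0003,-0.0004,0,0.015,-1],
)

```text
t: 22.3
position: [0.5433, -0.1357, 0.0732]
tcp_rot: [0.951, 0.308, -0.0, 0.0]
ft_force: [1.7, 0.0, -0.3]
width: 0.0003
grip_force: 0.8
```

```bash
python3 plan.py -144.2 0.0175 0.027 0.073
```

```text
t 22.3 p [ 0.5433 -0.1357  0.0732] yaw 35.8 J6 0.64 width 0.00027978506463401223 F [ 1.66  0.02 -0.27]
goal [ 0.5443 -0.1365  0.073 ] shift in tool now [0.0003 0.0013 0.0002] turn 0.001
shift in tool axes after the turn [0.0003 0.0013 0.0002]
```

Emit:
step_arm(
  motion=[-0.0003,-0.0004,0,0.015,-1,-0.0003,-0.0004,0,0.015,-1,-0.0003,-0.0004,0,0.015,-1,-0.0003,-0.0004,0,0.015,-1,-0.0003,-0.0004,0,0.015,-1,-0.0003,-0.0004,0,0.015,-1,-0.0003,-0.0004,0,0.015,-1,-0.0003,-0.0004,0,0.015,-1],
)

```text
t: 23.1
position: [0.5396, -0.1343, 0.0733]
tcp_rot: [0.968, 0.25, -0.0, 0.0]
ft_force: [1.3, 0.0, -1.2]
width: -0.0001
grip_force: 0.7
```

Emit:
step_arm(
  motion=[-0.0003,-0.0004,0,0.015,-1,-0.0003,-0.0004,0,0.015,-1,-0.0003,-0.0004,0,0.015,-1,-0.0003,-0.0004,0,0.015,-1,-0.0003,-0.0004,0,0.015,-1,-0.0003,-0.0004,0,0.015,-1,-0.0003,-0.0004,0,0.015,-1,-0.0003,-0.0004,0,0.015,-1],
)

```text
t: 23.9
position: [0.536, -0.1324, 0.0733]
tcp_rot: [0.981, 0.192, -0.0, 0.0]
ft_force: [1.5, -0.3, 0.2]
width: -0.0003
grip_force: 0.7
```

Emit:
step_arm(
  motion=[-0.0003,-0.0004,0,0.015,-1,-0.0003,-0.0004,0,0.015,-1,-0.0003,-0.0004,0,0.015,-1,-0.0003,-0.0004,0,0.015,-1,-0.0003,-0.0004,0,0.015,-1,-0.0003,-0.0004,0,0.015,-1,-0.0003,-0.0004,0,0.015,-1,-0.0003,-0.0004,0,0.015,-1],
)

```text
t: 24.7
position: [0.5327, -0.1302, 0.0733]
tcp_rot: [0.991, 0.132, -0.0, -0.0]
ft_force: [0.9, -1.3, -0.1]
width: 0.0
grip_force: 0.6
```

```bash
python3 plan.py -165 0.0175 0.027 0.073
```

```text
t 24.7 p [ 0.5327 -0.1302  0.0733] yaw 15.2 J6 1.0 width 1.3832946432522477e-05 F [ 0.93 -1.28 -0.13]
goal [ 0.5344 -0.1304  0.073 ] shift in tool now [0.0016 0.0006 0.0003] turn 0.004
shift in tool axes after the turn [0.0016 0.0006 0.0003]
```

Emit:
step_arm(
  motion=[-0.0001,-0.0004,0,0.015,-1,-0.0001,-0.0004,0,0.015,-1,-0.0001,-0.0004,0,0.015,-1,-0.0002,-0.0004,0,0.015,-1,-0.0002,-0.0004,0,0.015,-1,-0.0002,-0.0004,0,0.015,-1,-0.0002,-0.0004,0,0.015,-1,-0.0002,-0.0004,0,0.015,-1],
)

```text
t: 25.5
position: [0.5307, -0.1273, 0.0732]
tcp_rot: [0.997, 0.073, -0.0, -0.0]
ft_force: [-0.7, -1.4, -0.8]
width: -0.0002
grip_force: 0.7
```

Emit:
step_arm(
  motion=[-0.0002,-0.0004,0,0.015,-1,-0.0002,-0.0004,0,0.015,-1,-0.0002,-0.0004,0,0.015,-1,-0.0002,-0.0004,0,0.015,-1,-0.0003,-0.0004,0,0.015,-1,-0.0003,-0.0004,0,0.015,-1,-0.0003,-0.0004,0,0.015,-1,-0.0003,-0.0004,0,0.015,-1],
)

```text
t: 26.3
position: [0.5286, -0.1243, 0.0733]
tcp_rot: [1.0, 0.013, 0.0, -0.0]
ft_force: [-0.1, -0.3, -0.5]
width: -0.0001
grip_force: 0.7
```

Emit:
step_arm(
  motion=[-0.0002,-0.0004,0,0.015,-1,-0.0002,-0.0004,0,0.015,-1,-0.0002,-0.0004,0,0.015,-1,-0.0002,-0.0004,0,0.015,-1,-0.0003,-0.0004,0,0.015,-1,-0.0003,-0.0004,0,0.015,-1,-0.0003,-0.0004,0,0.015,-1,-0.0003,-0.0004,0,0.015,-1],
)

```text
t: 27.1
position: [0.5267, -0.121, 0.0733]
tcp_rot: [0.999, -0.047, 0.0, -0.0]
ft_force: [-0.2, -1.9, -1.6]
width: -0.0002
grip_force: 0.6
```

```bash
python3 plan.py -185.3 0.0175 0.027 0.073
```

```text
t 27.1 p [ 0.5267 -0.121   0.0733] yaw -5.4 J6 1.38 width -0.00023187302256069567 F [-0.25 -1.91 -1.57]
goal [ 0.5275 -0.1214  0.073 ] shift in tool now [0.0009 0.0003 0.0003] turn -0.002
shift in tool axes after the turn [0.0009 0.0003 0.0003]
```

Emit:
step_arm(
  motion=[-0.0002,-0.0004,0,0.015,-1,-0.0002,-0.0004,0,0.015,-1,-0.0002,-0.0004,0,0.015,-1,-0.0002,-0.0004,0,0.015,-1,-0.0002,-0.0004,0,0.015,-1,-0.0002,-0.0004,0,0.015,-1,-0.0002,-0.0004,0,0.015,-1,-0.0002,-0.0004,0,0.015,-1],
)

```text
t: 27.9
position: [0.5254, -0.1176, 0.0732]
tcp_rot: [0.994, -0.107, -0.0, -0.0]
ft_force: [-0.6, -1.2, -0.6]
width: 0.0004
grip_force: 0.7
```

Emit:
step_arm(
  motion=[-0.0002,-0.0004,0,0.015,-1,-0.0002,-0.0004,0,0.015,-1,-0.0002,-0.0004,0,0.015,-1,-0.0002,-0.0004,0,0.015,-1,-0.0003,-0.0004,0,0.015,-1,-0.0003,-0.0004,0,0.015,-1,-0.0003,-0.0004,0,0.015,-1,-0.0003,-0.0004,0,0.015,-1],
)

```text
t: 28.7
position: [0.5245, -0.1141, 0.0733]
tcp_rot: [0.986, -0.166, 0.0, 0.0]
ft_force: [-1.0, -1.5, -1.5]
width: 0.0001
grip_force: 0.7
```

Emit:
step_arm(
  motion=[-0.0003,-0.0004,0,0.015,-1,-0.0003,-0.0004,0,0.015,-1,-0.0003,-0.0004,0,0.015,-1,-0.0002,-0.0004,0,0.015,-1,-0.0003,-0.0004,0,0.015,-1,-0.0003,-0.0004,0,0.015,-1,-0.0002,-0.0004,0,0.015,-1,-0.0002,-0.0004,0,0.015,-1],
)

```text
t: 29.5
position: [0.5235, -0.1109, 0.0733]
tcp_rot: [0.974, -0.225, -0.0, 0.001]
ft_force: [-2.7, -5.3, 0.0]
width: 0.0004
grip_force: 2.6
```

```bash
python3 plan.py -206 0.0175 0.027 0.073
```

```text
t 29.5 p [ 0.5235 -0.1109  0.0733] yaw -26.1 J6 1.75 width 0.00035129339580052476 F [-2.68 -5.29  0.01]
goal [ 0.5241 -0.1104  0.073 ] shift in tool now [ 0.0003 -0.0007  0.0003] turn -0.001
shift in tool axes after the turn [ 0.0003 -0.0007  0.0003]
```

Force has risen to about 6 N. A small further push will confirm whether this is the stop.

Emit:
step_arm(
  motion=[-0.0001,-0.0002,0,0,-1,-0.0001,-0.0002,0,0,-1,-0.0001,-0.0002,0,0,-1,-0.0001,-0.0002,0,0,-1,0,-0.0002,0,0,-1,0,0,0,0,-1,0,0,0,0,-1,0,0,0,0,-1],
)

```text
t: 30.3
position: [0.5235, -0.1106, 0.0733]
tcp_rot: [0.974, -0.225, 0.0, 0.001]
ft_force: [-0.5, -6.9, -1.1]
width: -0.0002
grip_force: 3.6
```

Emit:
step_arm(
  motion=[0,0.002,0,0,-1,0,0.003,0,0,-1,0,0.003,0,0,-1,0,0,-0.04,0,-1,0,0,-0.04,0,-1,0,0,-0.04,0,-1,0,0,-0.04,0,-1,0,0.04,0,0,-1],
)

```text
t: 31.1
position: [0.5056, -0.1502, 0.2408]
tcp_rot: [0.975, -0.222, 0.006, -0.001]
ft_force: [0.8, -1.3, 1.0]
width: -0.0003
grip_force: 0.0
```

Emit:
step_arm(
  motion=[0,0.04,0,0,-1,0,0.04,0,0,-1,0,0.04,0,0,-1,0,0.04,0,0,-1,0,0.03,0,0,-1,0,0,0,0,-1,0,0,0,0,-1,0,0,0,0,-1],
)

```text
t: 31.9
position: [0.42, -0.3223, 0.2334]
tcp_rot: [0.975, -0.224, 0.0, -0.0]
ft_force: [1.3, 0.5, 0.8]
width: -0.0002
grip_force: 0.0
```

Run:
```python
from h import *
from plan import S
p,_=imaging.read_camera("top");q,_=imaging.read_camera("side")
cv2.imwrite("pics/end.png",np.hstack([p[100:350,120:520],q[100:350,150:550]])[:, :800])
D=np.stack([imaging.read_camera("top")[1] for _ in range(12)]);D[D==0]=np.nan
d=np.nanmedian(D,0);w=pix2w("top",[(u,v) for v in range(195,240) for u in range(335,385)],depth=d)*1e3
r=np.hypot(*(w[:,:2]-S*1e3).T);z=w[:,2]
for n,k in(("stud",(r<4)&(z>75)),("hub",(r>7)&(r<10)&(z>58)&(z<72)),("wing",(r>16)&(r<34)&(z>71)&(z<85))):print(n,np.median(z[k]),k.sum())
```

```text
stud 80.27795245792846 9
hub 62.72196512942951 23
wing 74.38805247829515 38
```

View pics/end.png

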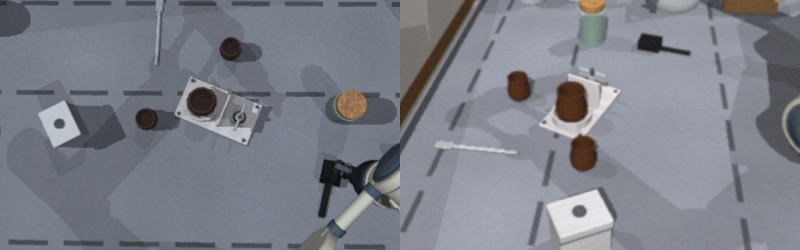

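The nut is down: hub top measures 62.0 and wing top 73.7 mm after the 0.7 mm depth offset, against 62 and 74 nominal. In both views the gourd at top (202,100), the jar at (350,105), the scoop, bombilla and tin are where they were, and the arm touches nothing.

```bash
python3 -c "
from rig import order;print(order.job_done())"
```

```text
the job is handed in; nothing more can be done
None
```

The wing nut is down on its washer: I turned it about 1.23 turns clockwise, one wing at a time, to a firm stop at about 7 N; the gourd and the other things look unmoved in the final views, the arm is clear, and the job is handed in (no verdict shown).

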